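# Eject the yellow drill battery and catch it on its way out

## Robot

A 6-joint arm with a two-finger parallel gripper is mounted at the origin on the work surface. World frame = base frame: x ahead of the robot, y to its left, z up, the work surface at z = 0. Lengths are in m, angles in rad, forces in N, time in s.
With the tool pointing down it reaches from about 0.35 to 0.925 m from the base axis. Payload 6.4 kg.
Tool frame: the origin (TCP) lies midway between the tips of the shut fingers; the grasp point (between the pads) lies manip.grip_point_offset behind it (manip.grip_point_offset is the distance from the TCP to the grasp point, in m); y points along the fingers, x is the direction in which the jaws open and shut, and the axes are right-handed (so a half turn about y gives the same grasp; the last joint's range is limited). The gripper opens to 94 mm and grips with 3 to 60 N. Pads are 16 mm wide; open, the fingers measure 119 mm over their backs; the gripper's body (75 mm by 177 mm) begins 78 mm behind the grasp point.
Start: joints at [-1.422, 0.245, 1.558, -0, 1.339, -0.174], TCP at [0.206, -0.616, 0.205] pointing down, gripper open.
Joint ranges: [-3.13, 3.13], [-1.02, 2.26], [0.13, 2.54], [-0.95, 4.09], [0.21, 2.88], [-2.74, 2.74]. Speed limits (rad/s): [2.57, 2.57, 3.14, 3.14, 3.14, 3.14].

## Interface

Orientations are given as a unit quaternion [w, x, y, z].
In Python, from rig import manip, viewer, ticket gives the robot as it stands.
- The arm moves only by the tool step_arm, never from a script. Its argument "targets" is a list of rows, each a list of 2 entries, a list of its own where there are three numbers: the shift along the tool's x, y, z in cm, then the turn about the tool's y in degrees. A call has 1 to 5 rows; each row shifts and turns the commanded pose from where the row before left it, along the tool's axes as they then stand; what a row does not reach is not made up. A row lasts 1/8 s, in which the tool goes at most 62.5 mm and 10.7 degrees, less where a joint would pass 70% of its speed; a pose out of reach is approached as far as the arm can. A call with a gripper value outside its range is refused whole. "jaw" is the gripper's target within -1 to 1 (shut at 1, half-way at 0, fully open at -1), set as the call begins (left out, the last holds). The fingers move at their own pace and stop on an object; the grip force is fixed at half the most. Time passes only in rows, so rows that do not move let the fingers close. It gives the time, the measured TCP pose, the force and the opening at its end, in the units of the state.
- manip.observe(): the state, without advancing time (a new reading comes with each control period).
- viewer.get_image(name): name is "scene" or "top" or "wrist"; returns the picture (480x640x3 uint8, blue, green, red); there is no depth.
- viewer.camera_info(name): a dict with "fx", "fy", "cx", "cy" (pixels), "extrinsics" (4x4, takes a point from camera to world coordinates). Camera axes: x right, y down, z forward; pixel columns grow to the right and rows downward; lengths in m; the calibration is good to about 2 mm. The wrist camera is an equidistant fisheye: a pixel r from the principal point sees the ray r / f radians off the axis. A picture is of the moment at which its call begins: read the wrist's pose just before it. camera_info takes no time and is no camera call; for the wrist camera it gives the pose at the moment of the call.
- ticket.hand_in(): hands the job in, once; it reports no verdict.
The state is a dict: "time": time; "q": joint angles; "joint_velocities": joint speeds; "effort": joint torques, N m; "tcp_pos": TCP position; "tcp_rot": TCP orientation; "wrist_force": force on the tool from outside, world axes, zero at the start; "ft_torque": the same for the moment, N m; "grip_width": opening from 0.0 (shut) to 1.0 (fully open).
Only numpy, scipy, OpenCV 4.12 (cv2) and the standard library are available. Lean on these libraries where they do the work, as an engineer would, in place of code of your own. Each camera call takes 0.05 s, during which the arm holds its last target. There are 200 camera calls.

## Task

Press the blue release key beside the yellow battery pack with one finger and, while that finger is still on the pressed key, catch the pack with the other finger as it slides out: it must have come off its contacts, but its front must not pass the front edge of the dock. Do not pick anything up, and leave the red pack, its key and everything else on the bench alone. Finish while still holding the yellow pack back with the finger, standing still part-way out; the key may stay down.

Things in the scene. Friction and masses are not known exactly. Their poses are not given: they have to be found in the camera images.
- yellow_dock: The dock to use, with the yellow pack, a black charging dock fixed to the bench, 200 x 130 mm. Origin: on the bench under its middle; its own -x is the way the pack slides (towards the robot, turned up to 0.3 rad), +y to the left, z up. Grey hood 70 mm high behind the pack. Key beside the lane on its right, in a grey surround 30 mm high. Both docks are alike but for the pack's colour; either may be the left one
- yellow_lane_end (a point): the open front end of the yellow pack's lane, at the dock's front edge, on the lane's centre line and floor (12 mm above the bench; side rails 22 mm above the bench); in the dock's frame x = -105, y = +25 mm. Between it and the pack the lane is empty for 85 mm
- yellow_pack (a joint): how far the yellow pack has slid out, in m: 0 = latched in; off its copper contacts at 0.015; its front face is at the dock's front edge at 0.085; 0.10 = stop. Once unlatched, a damped spring pushes it out with about 4 N at about 50 mm/s until something stops it
- yellow_front (a point): point on the flat front face of the yellow pack (looks along the dock's -x), mid-width, 38 mm above the bench; at first x = -20, y = +25 mm in the dock's frame. Pack: black with a yellow top, 75 mm long, 58 mm wide, from 14 to 62 mm above the bench
- yellow_key (a joint): how far the blue release key of the yellow pack's dock is pressed down, in m: 0 = up, 0.009 = bottomed. The latch lets go at 0.004 to 0.005. Its spring needs 1.6 N to start and about 5 N fully down; the key comes up again when let go
- yellow_key_top (a point): centre of the top face of the blue release key (32 x 32 mm, two white bars) of the yellow pack's dock; 40 mm above the bench when up, 31 mm when bottomed; x = -65, y = -38 mm in the dock's frame: 45 mm ahead of the latched pack's front face and 63 mm to the right of the lane's centre line
- red_dock: The other dock, with the red pack, to be left alone, a black charging dock fixed to the bench, 200 x 130 mm. Origin: on the bench under its middle; its own -x is the way the pack slides (towards the robot, turned up to 0.3 rad), +y to the left, z up. Grey hood 70 mm high behind the pack. Key beside the lane on its right, in a grey surround 30 mm high. Both docks are alike but for the pack's colour; either may be the left one
- red_lane_end (a point): the open front end of the red pack's lane, at the dock's front edge, on the lane's centre line and floor (12 mm above the bench; side rails 22 mm above the bench); in the dock's frame x = -105, y = +25 mm. Between it and the pack the lane is empty for 85 mm
- red_pack (a joint): how far the red pack has slid out, in m: 0 = latched in; off its copper contacts at 0.015; its front face is at the dock's front edge at 0.085; 0.10 = stop. Once unlatched, a damped spring pushes it out with about 4 N at about 50 mm/s until something stops it
- red_front (a point): point on the flat front face of the red pack (looks along the dock's -x), mid-width, 38 mm above the bench; at first x = -20, y = +25 mm in the dock's frame. Pack: black with a red top, 75 mm long, 58 mm wide, from 14 to 62 mm above the bench
- red_key (a joint): how far the blue release key of the red pack's dock is pressed down, in m: 0 = up, 0.009 = bottomed. The latch lets go at 0.004 to 0.005. Its spring needs 1.6 N to start and about 5 N fully down; the key comes up again when let go
- red_key_top (a point): centre of the top face of the blue release key (32 x 32 mm, two white bars) of the red pack's dock; 40 mm above the bench when up, 31 mm when bottomed; x = -65, y = -38 mm in the dock's frame: 45 mm ahead of the latched pack's front face and 63 mm to the right of the lane's centre line
- paint_tin: bystander: closed tin with a blue label, 90 mm across, 110 mm high; origin at the centre of its underside
- screw_jar: bystander: glass jar with an orange cap, 64 mm across, 80 mm high; origin at the centre of its underside
- screwdriver: bystander: screwdriver lying on the bench between the docks; origin on the bench under its middle, x axis along it
- socket: bystander: steel spanner socket, 24 mm across, 32 mm high, standing between the two docks; origin at the centre of its underside
- tape_measure: bystander: yellow tape measure, 65 x 36 x 60 mm high, beyond the docks; origin at the centre of its underside
- brush: bystander: flat paint brush lying on the bench at the left; origin on the bench under its middle
- bit_box: bystander: green case with a clear lid, 100 x 60 x 32 mm high, at the right; origin at the centre of its underside
Things that resemble listed ones, but are neither listed nor needed, are in the scene too. What is shaped like the yellow_dock but pink is not meant.

How it is judged:
By the outcome, as a careful person would: the job done as asked, in the order asked, and still so for the second after the job is handed in, while the arm keeps its last pose, push and grip.
It also fails if it takes over 32 s, if anything falls off the work surface, if the arm or the gripper's body presses on something with over 40 N, if the wrist force passes 120 N, or if a joint passes its speed limit or range.

## Working session

There is one attempt and no reset: what is moved stays moved. The work goes in short steps, Python scripts to look and compute and a tool call to move; the robot and the scene stay as the last step left them, time stands still between calls to the robot, and variables do not carry over. Pictures are saved under pics/ and viewed, about 8 in all and at most 12, crops included, and the job is handed in when it is done.

Besides the shell and the picture viewer there is one more tool, called after "Emit:" as a command line: name --argument value ..., lists and objects as JSON in quotes. step_arm: Moves the arm, as the interface text tells. Its arguments: {"type":"object","properties":{"targets":{"type":"array"},"jaw":{"type":"number"}},"required":["targets"]}

```bash
ls; mkdir -p pics; python3 - <<'E'
from rig import manip, viewer
import cv2
print(manip.observe()); print(manip.grip_point_offset)
for n in("scene","top"):
    cv2.imwrite(f"pics/{n}0.png",viewer.get_image(n)); i=viewer.camera_info(n); print(n,i)
i=viewer.camera_info("wrist");print(i)
E
```

```text
pics
{'time': 0.0, 'q': array([-1.42210984e+00,  2.45784937e-01,  1.55899216e+00,  2.88174354e-05,
        1.33867536e+00, -1.74093931e-01]), 'joint_velocities': array([ 1.10793695e-03, -9.32340738e-04,  1.15222066e-03, -8.55906675e-05,
       -4.03413330e-05, -6.29009268e-04]), 'effort': array([-4.68149810e-04, -4.15828657e+01, -3.14609313e+01,  6.84346142e-02,
        3.31958674e-02, -1.49235325e-04]), 'tcp_pos': array([ 0.20611174, -0.61583786,  0.20437574]), 'tcp_rot': array([ 0.57432379, -0.57336831,  0.41361081, -0.41270699]), 'wrist_force': array([-0.3966247 ,  0.57357074, -0.00906448]), 'ft_torque': array([-0.00021984, -0.03352904, -0.03893776]), 'grip_width': 1.0013986578501233}
0.0188
scene {'fx': 585.663670972455, 'fy': 585.663670972455, 'cx': 312.404296744324, 'cy': 236.52188272104166, 'extrinsics': array([[ 0.00597008,  0.55277537, -0.83330892,  1.57877474],
       [ 0.99978816, -0.01971427, -0.00591466, -0.01401631],
       [-0.01969756, -0.83309708, -0.55277596,  0.77746503],
       [ 0.        ,  0.        ,  0.        ,  1.        ]])}
top {'fx': 573.3387684387807, 'fy': 573.3387684387807, 'cx': 321.6222095680407, 'cy': 243.49295668520054, 'extrinsics': array([[-2.41630568e-02, -9.89143728e-01,  1.44951139e-01,
         3.37689501e-01],
       [-9.99668219e-01,  2.52007400e-02,  5.32671864e-03,
         5.42616602e-04],
       [-8.92176630e-03, -1.44774338e-01, -9.89424476e-01,
         1.26058235e+00],
       [ 0.00000000e+00,  0.00000000e+00,  0.00000000e+00,
         1.00000000e+00]])}
{'fx': 371.64829954431775, 'fy': 371.64829954431775, 'cx': 318.88144667189175, 'cy': 240.0175187066054, 'extrinsics': array([[ 0.31707186, -0.9148567 , -0.25000531,  0.27983165],
       [-0.94840086, -0.30616602, -0.08245102, -0.59195358],
       [-0.00111226,  0.26324816, -0.96472751,  0.3847535 ],
       [ 0.        ,  0.        ,  0.        ,  1.        ]])}
```

View pics/top0.png

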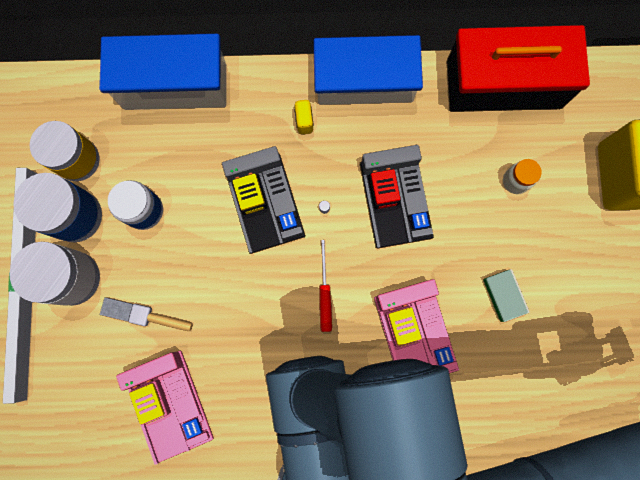

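View pics/scene0.png

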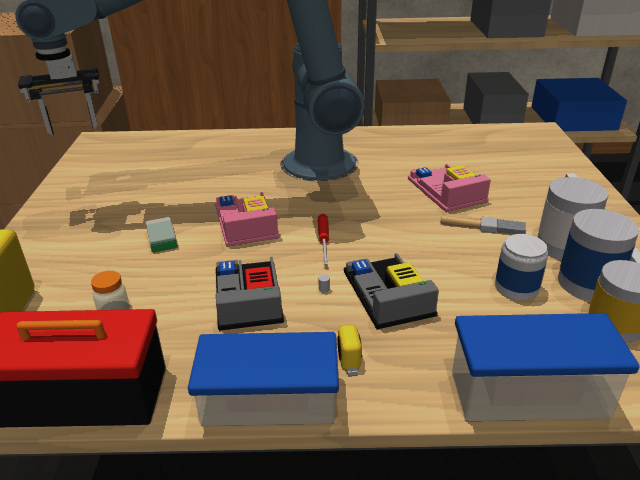

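The top view shows the yellow pack in the left black dock (pack about (247,190), key about (289,220)). The red dock is to its right, with the pink look-alikes nearer the robot. The scene view agrees, with the yellow pack at about (410,272) and its key at about (358,267). Next I measure the key and pack centres by colour in both views.

```bash
cat > h.py <<'E'
import numpy as np, cv2
from rig import manip, viewer
def ray(n,uv,z):
    i=viewer.camera_info(n);E=i["extrinsics"]
    d=E[:3,:3]@np.array([(uv[0]-i["cx"])/i["fx"],(uv[1]-i["cy"])/i["fy"],1]);o=E[:3,3]
    return (o+d*(z-o[2])/d[2])[:2]
def blob(im,lo,hi,roi):
    x0,y0,x1,y1=roi
    m=np.zeros(im.shape[:2],np.uint8)
    m[y0:y1,x0:x1]=cv2.inRange(cv2.cvtColor(im,cv2.COLOR_BGR2HSV),lo,hi)[y0:y1,x0:x1]
    m=cv2.morphologyEx(m,cv2.MORPH_CLOSE,np.ones((5,5)))
    c=max(cv2.findContours(m,0,1)[0],key=cv2.contourArea)
    return c
def rectpts(n,c,z):
    # minAreaRect on plane z, in mm
    p=np.array([ray(n,q[0],z) for q in c],np.float32)*1000
    return cv2.minAreaRect(p)
BL=((105,120,60),(130,255,255)); YE=((22,120,90),(35,255,255))
E
python3 - <<'E'
from h import *
R={"top":((270,205,305,235),(225,165,275,215)),"scene":((340,255,375,280),(375,255,428,290))}
for n in("top","scene"):
    im=cv2.imread(f"pics/{n}0.png")
    for nm,c,roi,z in(("key",BL,R[n][0],.040),("pack",YE,R[n][1],.062)):
        b=blob(im,*c,roi);print(n,nm,cv2.boundingRect(b),rectpts(n,b,z))
im=cv2.imread("pics/top0.png")[135:265,205:445]
a=cv2.resize(im,None,fx=3.3,fy=3.3,interpolation=cv2.INTER_CUBIC)
cv2.imwrite("pics/crop.png",a)
E
```

```text
top key (279, 212, 18, 18) ((569.0850830078125, 79.23783874511719), (33.58220291137695, 33.339176177978516), 15.615286827087402)
top pack (232, 173, 32, 41) ((624.2324829101562, 165.31243896484375), (80.64533996582031, 62.4200553894043), 16.391340255737305)
scene key (352, 260, 19, 15) ((585.8994750976562, 79.28009033203125), (45.076229095458984, 36.35089111328125), 16.288496017456055)
scene pack (387, 262, 37, 24) ((641.0399780273438, 160.64512634277344), (68.88563537597656, 56.054264068603516), 16.31974983215332)
```

View pics/crop.png

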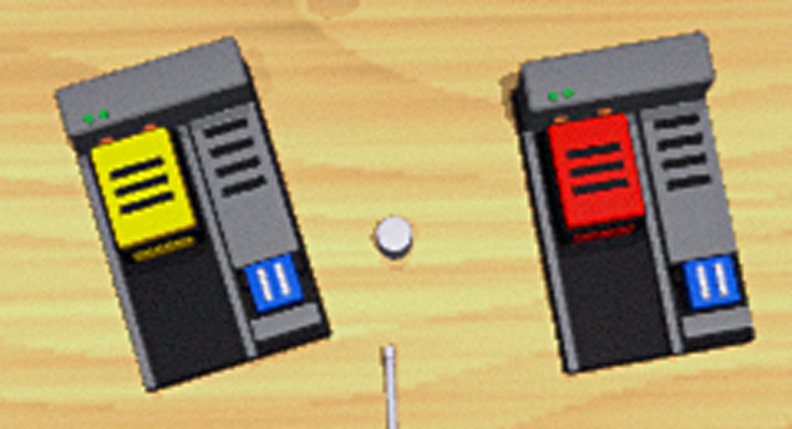

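The crop shows the yellow dock clearly: pack front edge around crop (160,245), key (275,282), empty lane in front. Both views give a yaw of about 16°, but x differs by about 11 mm between them. I'll move above the dock and settle it with the wrist camera.

```bash
cat >> h.py <<'E'
from scipy.spatial.transform import Rotation as Ro
def toolR(s): w,x,y,z=s["tcp_rot"]; return Ro.from_quat([x,y,z,w]).as_matrix()
def plan(target,yaw):
    s=manip.observe();R=toolR(s);d=R.T@(np.array(target)-s["tcp_pos"])
    a=np.arctan2(R[1,0],R[0,0]); g=(np.degrees(yaw+np.pi/2-a)+90)%180-90  # world turn about z
    print("shift cm",np.round(d*100,2),"turn about tool y deg",round(-g,2),"tcp",s["tcp_pos"].round(4),"t",s["time"],"q6",s["q"][5].round(2));print(R.round(3))
E
python3 -c "
from h import *
plan([.50,.11,.22],.284)"
```

```text
shift cm [-59.52  -1.43  50.9 ] turn about tool y deg 2.23 tcp [ 0.2061 -0.6159  0.2045] t 0.1 q6 -0.17
[[ 0.317 -0.     0.948]
 [-0.948  0.002  0.317]
 [-0.002 -1.     0.   ]]
```

Emit:
step_arm --targets '[[[-4,-0.1,3.4],0],[[-4,-0.1,3.4],0],[[-4,-0.1,3.4],0],[[-4,-0.1,3.4],0],[[-4,-0.1,3.4],0]]' --jaw -0.1

```text
time: 0.72
tcp_pos: [0.3042, -0.371, 0.2101]
tcp_rot: [0.574, -0.574, 0.413, -0.413]
wrist_force: [0.3, -0.6, 0.3]
grip_width: 0.555
```

Emit:
step_arm --targets '[[[-4,-0.1,3.4],0],[[-4,-0.1,3.4],0],[[-4,-0.1,3.4],0],[[-4,-0.1,3.4],0],[[-4,-0.1,3.4],0]]'

```text
time: 1.35
tcp_pos: [0.4019, -0.1275, 0.2153]
tcp_rot: [0.574, -0.574, 0.413, -0.413]
wrist_force: [0.8, 0.1, 0.9]
grip_width: 0.548
```

Emit:
step_arm --targets '[[[-4,-0.1,3.4],0],[[-4,-0.1,3.4],0],[[-4,-0.1,3.4],0],[[-4,-0.1,3.4],0],[[-4,-0.1,3.4],2]]'

```text
time: 1.98
tcp_pos: [0.4997, 0.1162, 0.2202]
tcp_rot: [-0.566, 0.567, -0.423, 0.423]
wrist_force: [0.8, -0.4, 0.5]
grip_width: 0.546
```

Emit:
step_arm --targets '[[[0,0,0],0],[[0,0,0],0],[[0,0,0],0]]'

```text
time: 2.35
tcp_pos: [0.4992, 0.1133, 0.2203]
tcp_rot: [-0.566, 0.566, -0.424, 0.424]
wrist_force: [-0.9, 0.2, 0.4]
grip_width: 0.549
```

```bash
python3 - <<'E'
from h import *
plan([.56,.11,.22],.284)
i=viewer.camera_info("wrist");im=viewer.get_image("wrist");cv2.imwrite("pics/w1.png",im)
np.savez("w1.npz",**{k:np.array(v) for k,v in i.items()});print(manip.observe()["grip_width"])
E
```

```text
shift cm [2.03 0.03 5.74] turn about tool y deg 0.13 tcp [0.4992 0.1133 0.2203] t 2.35 q6 1.29
[[ 0.282 -0.     0.959]
 [-0.959 -0.     0.282]
 [ 0.    -1.    -0.   ]]
0.5505417849180435
```

View pics/w1.png

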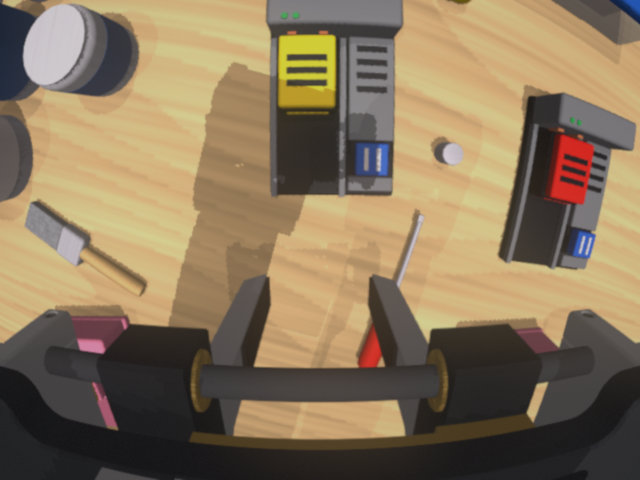

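The wrist view shows the dock nearly square to the gripper: key at about (374,159), pack top at about (307,70), dock front edge at row 193. The fingers point down either side of column 320.

```bash
cat >> h.py <<'E'
def wray(i,uv,z):
    E=i["extrinsics"];x,y=uv[0]-i["cx"],uv[1]-i["cy"];r=np.hypot(x,y);t=r/i["fx"]
    d=E[:3,:3]@np.array([x/r*np.sin(t),y/r*np.sin(t),np.cos(t)]);o=E[:3,3];return o,d,(o+d*(z-o[2])/d[2])[:2]
E
python3 - <<'E'
from h import *
i=dict(np.load("w1.npz"));im=cv2.imread("pics/w1.png")
b=blob(im,(105,110,40),(130,255,255),(345,130,405,190));p=np.array([wray(i,q[0],.04)[2] for q in b],np.float32)*1000
print("key",cv2.boundingRect(b),cv2.minAreaRect(p))
b=blob(im,(22,120,80),(35,255,255),(265,25,350,118));p=np.array([wray(i,q[0],.062)[2] for q in b],np.float32)*1000
print("pack",cv2.boundingRect(b),cv2.minAreaRect(p))
for nm,uv,z in(("frontL z12",(272,194),.012),("frontR",(392,193),.012),("socket",(448,148),.032)):print(nm,wray(i,uv,z)[2])
print("socket top",ray("top",(324,205),.032),"scene",ray("scene",(324,279),.032))
for nm,uv in(("tape",None),):pass
cv2.imwrite("pics/c2.png",cv2.resize(im[90:210,250:410],None,fx=5,fy=5,interpolation=cv2.INTER_CUBIC))
E
```

```text
key (356, 143, 33, 33) ((572.0025024414062, 80.33621215820312), (31.495681762695312, 31.41295051574707), 17.07099151611328)
pack (277, 34, 60, 81) ((630.4993896484375, 162.93667602539062), (75.7391128540039, 52.9902458190918), 16.2598934173584)
frontL z12 [0.50633795 0.166515  ]
frontR [0.54374435 0.04448874]
socket [0.60784248 0.00712683]
socket top [ 6.02606986e-01 -9.83061403e-05] scene [0.61522182 0.00111011]
```

View pics/c2.png

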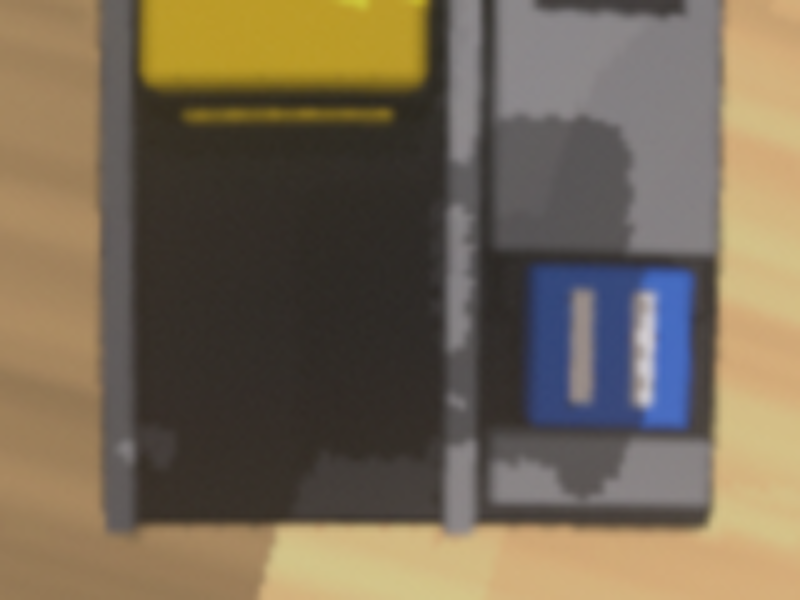

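The wrist view puts the key at about (0.572, 0.080), consistent with the front edge. The other finger then lands on the lane's centre line, 63 mm away. I'll move above the target and check there.

```bash
python3 -c "
from h import *
plan([.563,.110,.06],.284)"
```

```text
shift cm [ 2.11 16.04  6.02] turn about tool y deg 0.12 tcp [0.4993 0.1132 0.2204] t 2.4 q6 1.29
[[ 0.282 -0.     0.959]
 [-0.959 -0.     0.282]
 [ 0.    -1.    -0.   ]]
```

Emit:
step_arm --targets '[[[0.7,0,2],0],[[0.7,0,2],0],[[0.7,0,2],0],[[0,4,0],0],[[0,4,0],0]]'

```text
time: 3.02
tcp_pos: [0.5636, 0.11, 0.1401]
tcp_rot: [0.567, -0.566, 0.423, -0.424]
wrist_force: [0.8, -0.3, 0.1]
grip_width: 0.55
```

Emit:
step_arm --targets '[[[0,4,0],0],[[0,2,0],0],[[0,1,0],0],[[0,0.3,0],0],[[0,0,0],0]]'

```text
time: 3.65
tcp_pos: [0.564, 0.1112, 0.0687]
tcp_rot: [0.567, -0.566, 0.423, -0.424]
wrist_force: [0.5, -0.6, -0.0]
grip_width: 0.55
```

```bash
python3 - <<'E'
from h import *
plan([.563,.110,.04],.284)
i=viewer.camera_info("wrist");im=viewer.get_image("wrist");cv2.imwrite("pics/w2.png",im)
np.savez("w2.npz",**{k:np.array(v) for k,v in i.items()})
b=blob(im,(105,110,40),(130,255,255),(300,100,500,400));p=np.array([wray(i,q[0],.04)[2] for q in b],np.float32)*1000
print(cv2.boundingRect(b),cv2.minAreaRect(p))
E
```

```text
shift cm [ 0.09  2.87 -0.13] turn about tool y deg 0.22 tcp [0.564  0.1112 0.0687] t 3.65 q6 1.28
[[ 0.284  0.002  0.959]
 [-0.959  0.     0.284]
 [ 0.001 -1.     0.002]]
(343, 244, 54, 54) ((573.9052734375, 81.5201644897461), (33.997798919677734, 32.28013610839844), 16.365108489990234)
```

View pics/w2.png

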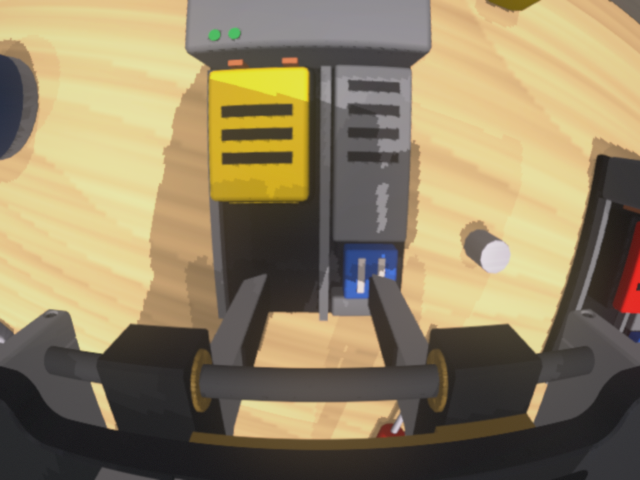

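Wrist view: the right finger is over the lower half of the key (about (385,280)) and the left finger is over the lane (about (250,290)), ahead of the pack front at row 200. The key re-measures at (0.574, 0.0815), so no sideways correction is needed. Lowering now.

Emit:
step_arm --targets '[[[0,1,0],0],[[0,0.9,0],0],[[0,0.5,0],0],[[0,0.2,0],0],[[0,0,0],0]]'

```text
time: 4.32
tcp_pos: [0.563, 0.1113, 0.0413]
tcp_rot: [-0.567, 0.567, -0.423, 0.423]
wrist_force: [-0.3, -0.3, 0.8]
grip_width: 0.55
```

Emit:
step_arm --targets '[[[0,0.2,0],0],[[0,0.2,0],0],[[0,0.2,0],0],[[0,0.2,0],0],[[0,0.2,0],0]]'

```text
time: 4.95
tcp_pos: [0.5635, 0.1113, 0.0318]
tcp_rot: [0.567, -0.566, 0.423, -0.423]
wrist_force: [-1.5, 0.6, 5.1]
grip_width: 0.55
```

Emit:
step_arm --targets '[[[0,0,0],0],[[0,0,0],0],[[0,0,0],0],[[0,0,0],0],[[0,0,0],0]]'

```text
time: 5.58
tcp_pos: [0.5633, 0.1112, 0.0318]
tcp_rot: [0.567, -0.567, 0.423, -0.423]
wrist_force: [-0.7, 0.1, 6.5]
grip_width: 0.549
```

```bash
python3 - <<'E'
from h import *
s=manip.observe();print(s["tcp_pos"],s["wrist_force"],s["grip_width"],s["time"])
cv2.imwrite("pics/w3.png",viewer.get_image("wrist"))
E
```

```text
[0.56328513 0.11120377 0.03179956] [-0.68045856  0.12828313  6.52069098] 0.5488554929003414 5.575
```

View pics/w3.png

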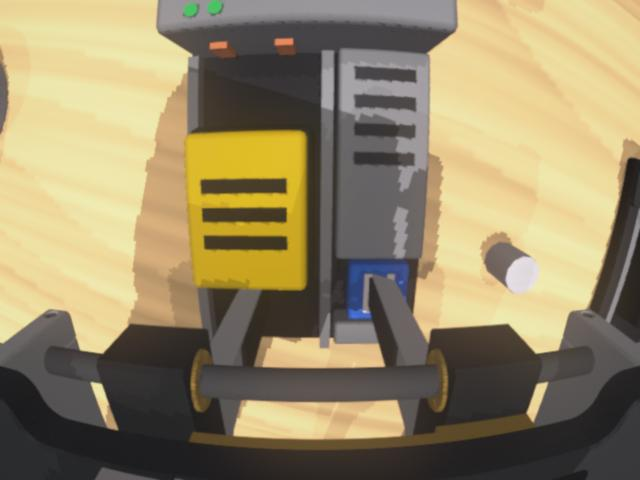

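The key is pressed (6.5 N) and the pack has slid out about 35 mm, its front edge (row 288) reaching the left finger. The contacts at the hood are now exposed. I'll hold still and check that it has stopped.

Emit:
step_arm --targets '[[[0,0,0],0],[[0,0,0],0],[[0,0,0],0],[[0,0,0],0],[[0,0,0],0]]'

```text
time: 6.25
tcp_pos: [0.5632, 0.1112, 0.0318]
tcp_rot: [0.567, -0.567, 0.423, -0.423]
wrist_force: [-0.3, 0.4, 6.3]
grip_width: 0.548
```

```bash
cat > chk.py <<'E'
from h import *
s=manip.observe();print(s["tcp_pos"],s["wrist_force"],s["time"])
i=viewer.camera_info("wrist");im=viewer.get_image("wrist");cv2.imwrite("pics/w4.png",im)
for f in("pics/w3.png","pics/w4.png"):
    b=blob(cv2.imread(f),(22,120,80),(35,255,255),(170,100,330,310))
    p=np.array([wray(i,q[0],.062)[2] for q in b],np.float32)*1000
    c=np.array(cv2.minAreaRect(p)[0]);k=np.array([573,81]);u=np.array([.959,.282])
    print(cv2.boundingRect(b),"centre",c,"slid mm",82.5-(c-k)@u)
E
python3 chk.py
```

```text
[0.56323424 0.11117616 0.03178253] [-0.31301414  0.40691283  6.27011739] 6.25
(185, 129, 123, 162) centre [600.9387207  153.91976929] slid mm 35.14339190673828
(185, 129, 123, 162) centre [600.95709229 153.91305542] slid mm 35.12766687011719
```

Emit:
step_arm --targets '[[[0,0,0],0],[[0,0,0],0],[[0,0,0],0],[[0,0,0],0]]'

```text
time: 6.8
tcp_pos: [0.5633, 0.1112, 0.0318]
tcp_rot: [0.567, -0.567, 0.423, -0.423]
wrist_force: [0.1, -0.1, 5.4]
grip_width: 0.55
```

```bash
cp pics/w4.png pics/w3.png; python3 chk.py
```

```text
[0.56325562 0.11121501 0.03178987] [ 0.06629964 -0.14643108  5.44194361] 6.8
(185, 129, 123, 162) centre [600.95703125 153.91299438] slid mm 35.1277426147461
(185, 129, 123, 162) centre [600.93170166 153.91189575] slid mm 35.15234350585938
```

The pack has been still at about 35 mm for over a second. However, the horizontal wrist force is near 0 rather than about 4 N; friction of the other finger on the key may be taking it. I'll draw the fingers back 4 mm: if the finger really holds the pack, it will follow.

Emit:
step_arm --targets '[[[0,0,-0.1],0],[[0,0,-0.1],0],[[0,0,-0.1],0],[[0,0,-0.1],0],[[0,0,0],0]]'

```text
time: 7.48
tcp_pos: [0.5593, 0.1101, 0.0318]
tcp_rot: [-0.567, 0.567, -0.423, 0.423]
wrist_force: [-0.2, -0.1, 5.6]
grip_width: 0.555
```

Emit:
step_arm --targets '[[[0,0,0],0],[[0,0,0],0],[[0,0,0],0]]'

```text
time: 7.85
tcp_pos: [0.5594, 0.1101, 0.0318]
tcp_rot: [-0.567, 0.567, -0.423, 0.423]
wrist_force: [-0.1, -0.6, 5.1]
grip_width: 0.549
```

```bash
python3 chk.py; python3 -c "
import cv2;cv2.imwrite('pics/c4.png',cv2.resize(cv2.imread('pics/w4.png')[200:400,150:450],None,fx=2.6,fy=2.6))"
```

```text
[0.55935469 0.11006101 0.03178657] [-0.10532668 -0.61766027  5.14515098] 7.85
(185, 129, 123, 162) centre [597.05670166 152.77555847] slid mm 39.18891561889649
(185, 129, 123, 162) centre [597.0300293  152.79928589] slid mm 39.207803283691405
```

View pics/c4.png

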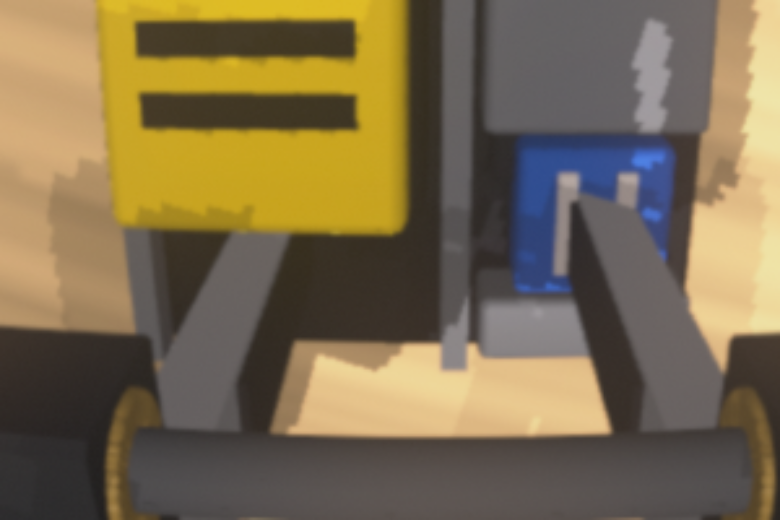

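The pack followed the finger by exactly 4 mm, so the finger is holding it. The crop shows the left finger against the pack front and the right finger on the pressed key. I'm handing it in.

```bash
python3 -c "
from rig import ticket,manip
s=manip.observe();print(s['time'],s['joint_velocities'].round(3))
print(ticket.hand_in())"
```

```text
7.9 [-0.001  0.    -0.     0.     0.004 -0.003]
the job is handed in; nothing more can be done
None
```

I pressed the yellow dock's blue key with the right finger, and the left finger, already waiting in the lane, caught the pack as it slid out. I handed the job in at 7.9 s with both fingers still in place and the arm standing still.

**Last checks:**
- **Key:** the finger tip is at 31.8 mm, so the key is about 8 mm down, with 5–6 N upward on the tool.
- **Pack:** it is about 39 mm out, give or take 4 mm. That is well past the 15 mm needed to leave the contacts and well short of the 85 mm dock edge. It stayed put between pictures.
- **Held by the finger:** I drew the fingers back 4 mm and the pack followed by 4 mm, so the finger really is holding it.

**What disagreed:**
- **Horizontal force:** it read near 0 N instead of the expected 4 N or so from the pack. Friction of the other finger on the key may explain this, but I did not confirm it.
- **Key position:** the scene camera put the key about 11 mm further from the robot than the top and wrist cameras did. I used the wrist camera's value.

I saw no contact with the red dock or anything else on the bench.

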